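Hold a sample slide flush on the sloped reading stage

ROBOT

A 7-joint arm with a two-finger parallel gripper is mounted at the origin on the work surface; the furniture and walls round the work are solid. World frame = base frame: x ahead of the robot, y to its left, z up, the work surface at z = 0. Lengths are in m, angles in rad, forces in N, time in s.
With the tool pointing down it reaches from about 0.4 to 0.75 m from the base axis. Payload 19.5 kg.
Tool frame: the origin (TCP) lies midway between the tips of the shut fingers; the grasp point (between the pads) lies 19 mm behind it; z points along the fingers, y is the line along which they close (so a half turn about z gives the same grasp; the last joint's range is limited). The gripper opens to 85 mm and grips with 20 to 120 N. Pads are 22 mm wide; open, the fingers measure 114 mm over their backs; the gripper's body (76 mm by 85 mm) begins 54 mm behind the grasp point. The pads swing forward as they close: fully open they stand 13 mm farther back than shut.
Start: joints at [-1.385, 0.707, -0.028, 1.485, 0.022, 0.951, -0.075], TCP at [0.13, 0.56, 0.208] pointing down, gripper open.
Joint ranges: [-2.71, 2.71], [-0.32, 2.16], [-1.57, 1.52], [0, 2.45], [-1.46, 4.6], [0, 2.02], [-2.83, 2.83]. Speed limits (rad/s): [1.89, 1.89, 2.57, 2.57, 3.01, 3.01, 3.01].

INTERFACE

Orientations are given as [roll, pitch, yaw] about the fixed x, y, z axes, in that order (R = Rz(yaw) Ry(pitch) Rx(roll)).
In Python, from workcell import ctrl gives the robot as it stands.
- The arm moves only by the tool step_arm, never from a script. Its argument "targets" is a list that holds one entry, the list of rows, each a list of 7 numbers: the shift along the world's x, y, z in cm, then the turn, a rotation vector about the world's x, y, z in rad, then the closure, from 0 (fully open) to 1 (shut). In form: [[[dx, dy, dz, wx, wy, wz, jaw], ...]]. A call has 1 to 5 rows; each row is the pose to reach, as a shift and turn from the pose commanded when the call began; what a row does not reach only later rows make up. A row lasts 1/12 s, in which the tool goes at most 41.7 mm and 7.16 degrees, less where a joint would pass 70% of its speed; a pose out of reach is approached as far as the arm can. A call with a gripper value outside its range is refused whole. The fingers move at their own pace and stop on an object; "newtons" is the grip in N (left out, the last holds). Time passes only in rows, so rows that repeat a pose let the fingers close. It gives the time, the measured TCP pose, the force, the opening and the grip force at its end, in the units of the state.
- ctrl.sense(): the state, without advancing time (a new reading comes with each control period).
- ctrl.read_camera(name): name is "scene" or "top" or "wrist"; returns a dict with "color" (400x640x3 uint8, blue, green, red), "depth" (400x640 float32, m along the optical axis (not along the pixel's ray), 0 where there is no reading), "mtx" (3x3 intrinsics, pixels), "dist" ([k1, k2, p1, p2, k3] as OpenCV has them; the pictures are not rectified), "eye" and "orientation" of the camera in the world. Camera axes: x right, y down, z forward; pixel columns grow to the right and rows downward; lengths in m; the calibration is good to about 2 mm. A picture is of the moment at which its call begins.
- ctrl.hand_in(): hands the job in; it is judged then, once.
The state is a dict: "time": time; "q": joint angles; "dq": joint speeds; "joint_torque": joint torques, N m; "position": TCP position; "eef_rot": TCP orientation; "ft_force": force on the tool from outside, world axes, zero at the start; "wrist_torque": the same for the moment, N m; "width": finger opening in m; "gripper_force": force on a finger pad.
Only numpy, scipy, OpenCV 4.12 (cv2) and the standard library are available. Lean on these libraries where they do the work, as an engineer would, in place of code of your own. Each camera call takes 0.05 s, during which the arm holds its last target. There are 200 camera calls.

TASK

Carry the sample slide by its upright grip from its rest over to the sloped reading stage, put the pin under it through the hole in the stage's face, and tilt the slide to the slope until its underside lies flush on the face, its sides square with the face's sides. Press it there gently but firmly and finish while still holding it pressed flush: do not let go.

Things in the scene. Friction and masses are not known exactly. Their poses are not given: they have to be found in the camera images.
- slide_grip (a point): Centre of the slide's upright black grip, a round-edged block 52 mm long (x), 14 mm thick (y: pinch it across this) and 42 mm high, standing in the middle of the plate's top; the point is 28 mm above the plate's top, 14 mm below the grip's top. A foot 24 mm wide, 4 mm high surrounds it. Axes are the slide's: x along grip and plate, z out of the plate's top (up at the start).
- slide_under (a point): Centre of the flat underside of the slide, 33 mm below slide_grip along the slide's z; same axes. From here the slide's round steel pin stands out downwards: 9 mm in diameter, 18 mm long, tapered over its last 4 mm to 5 mm.
- slide_pin_tip (a point): End of the slide's pin, 18 mm below slide_under along the slide's z; same axes.
- stage_hole (a point): Centre of the mouth of the hole in the middle of the stage's face: round, 14 mm in diameter, right through the plate, the mouth about 0.085 m above the table. z is the normal out of the face; x runs up the slope, y is level across it. The face slopes down towards the robot's side by 0.2 to 0.52 rad from level, differing each time. All axes of the slide match these when it lies flush.
- slide: The loose sample slide: a steel plate 100 (x) x 70 (y) x 5 mm with a black upright grip on top and a pin below, 105 to 195 g, lying level on its rest at the start. Origin at slide_under.
- stage: The reading stage's sloping face: flat aluminium plate 140 (x) x 106 (y) x 14 mm between two grey cheeks with black lock discs, on a fixed grey foot 150 x 142 mm. Locked stiffly at its slope; it does not give under a push of 30 N. Origin 14 mm below stage_hole along its z.
- slide_rest: The fixed grey slide rest, 96 x 80 mm, origin under its centre on the table: two rails along its y at x = -36 and +36 mm, 34 mm high. The slide lies across them, its pin hanging between (pin tip 16 mm above the table). Between the rest (right) and the stage (left) stands a fixed pile of cups, its top under 0.16 m above the table: carry the slide over it with the pin tip above 0.2 m.

How it is judged:
By the outcome, as a careful person would: the job done as asked, in the order asked, and still so for the second after the job is handed in, while the arm keeps its last pose, push and grip.
It also fails if it takes over 42 s, if anything falls off the work surface, if the arm or the gripper's body presses on something with over 40 N, if the wrist force passes 120 N, or if a joint passes its speed limit or range.

## Working session

There is one attempt and no reset: what is moved stays moved. The work goes in short steps, Python scripts to look and compute and a tool call to move; the robot and the scene stay as the last step left them, time stands still between calls to the robot, and variables do not carry over. Pictures are saved under pics/ and viewed, at most 10 in all, crops included, and the job is handed in when it is done.

Besides the shell and the picture viewer there is one more tool, called after ">>>" in YAML: its name, and indented under it one key for each argument. step_arm: Moves the arm, as the interface text tells. Its arguments: {"type":"object","properties":{"targets":{"type":"array"},"newtons":{"type":"number"}},"required":["targets"]}

```bash
mkdir -p pics
cat > h.py <<'E'
import numpy as np,cv2
from scipy.spatial.transform import Rotation as R
from workcell import ctrl
def cam(n,fn=None):
    c=ctrl.read_camera(n)
    if fn: cv2.imwrite('pics/'+fn,c['color'])
    return c
def rot(c):
    o=np.array(c['orientation'],float)
    return o if o.shape==(3,3) else R.from_euler('xyz',o).as_matrix()
def cloud(c):
    h,w=c['depth'].shape
    u,v=np.meshgrid(np.arange(w),np.arange(h))
    p=cv2.undistortPoints(np.stack([u,v],-1).reshape(-1,1,2).astype(float),np.array(c['mtx']),np.array(c['dist'])).reshape(h,w,2)
    P=np.dstack([p,np.ones((h,w))])*c['depth'][...,None]
    return P@rot(c).T+np.array(c['eye'])
def st():
    s=ctrl.sense()
    for k in('time','position','eef_rot','ft_force','wrist_torque','width','gripper_force','q'):print(k,np.round(s[k],4))
E
python3 - <<'E'
from h import *
st()
for n in('scene','top'):
    c=cam(n,n+'1.png');print(n,c['eye'],c['orientation'],c['mtx'])
    np.save(n+'1.npy',cloud(c))
E
```

```text
time 0.0
position [0.1298 0.5599 0.208 ]
eef_rot [-3.1405 -0.      2.9138]
ft_force [-0.6391  0.07   -1.1097]
wrist_torque [ 0.036  -0.0196  0.0154]
width 0.0853
gripper_force 0.0
q [-1.3847  0.7071 -0.0277  1.485   0.022   0.9509 -0.0755]
scene [-0.08263352 -0.77260494  0.9406382 ] [-2.2704997  -0.00253755 -0.64316291] [[463.50913952   0.         322.42186417]
 [  0.         463.50913952 193.46734052]
 [  0.           0.           1.        ]]
top [0.37285978 0.05052253 1.33522896] [-3.0340553   0.00826908 -1.5545185 ] [[437.97700027   0.         322.63742841]
 [  0.         437.97700027 203.41033259]
 [  0.           0.           1.        ]]
```

View pics/top1.png

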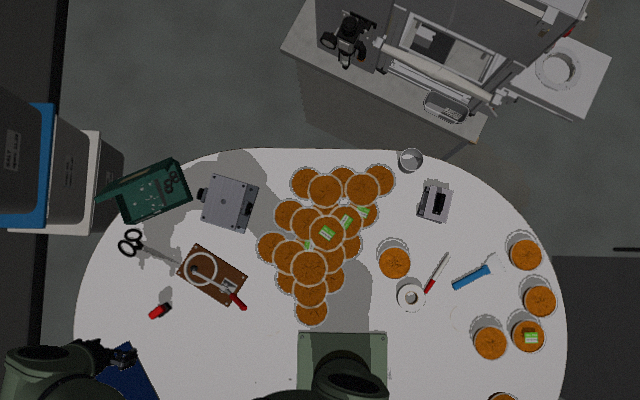

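View pics/scene1.png

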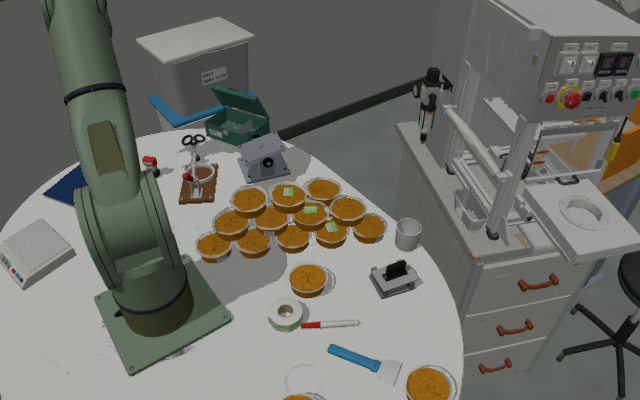

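The top view shows the stage at about (229,201), with its hole near (224,201), and the slide at about (434,202) with its black grip at (439,202). The cups lie between them.

Run:
```python
from h import *
P=np.load('top1.npy');im=cv2.imread('pics/top1.png')
for u,v in[(224,201),(229,201),(434,202),(439,202)]:print(u,v,P[v,u].round(3))
# stage face: ransac-ish plane
q=P[175:232,196:262].reshape(-1,3);m=(q[:,2]>.06)&(q[:,2]<.14);q=q[m]
for i in range(30):
    A=np.c_[q[:,:2],np.ones(len(q))];co=np.linalg.lstsq(A,q[:,2],rcond=None)[0];r=q[:,2]-A@co
    k=abs(r)<max(.003,.6*np.abs(r).max()) if i<8 else abs(r)<.003
    if k.all():break
    q=q[k]
n=np.array([-co[0],-co[1],1]);n/=np.linalg.norm(n);print('n',n,'tilt',np.arccos(n[2]),'az',np.arctan2(n[1],n[0]),len(q),q.mean(0),'rms',r.std())
# slide
q=P[170:235,405:465].reshape(-1,3);g=cv2.cvtColor(im,6)[170:235,405:465].ravel()
for nm,m in(('plate',(q[:,2]>.03)&(q[:,2]<.05)),('grip',(q[:,2]>.065))):
    s=q[m];r=cv2.minAreaRect((s[:,:2]*1000).astype(np.float32));print(nm,len(s),np.median(s,0),r)
big=np.hstack([cv2.resize(im[160:240,180:280],(400,320),interpolation=2),cv2.resize(im[160:240,390:490],(400,320),interpolation=2)])
cv2.imwrite('pics/crop1.png',big)
```

```text
224 201 [0.518 0.365 0.012]
229 201 [0.511 0.333 0.085]
434 202 [ 0.522 -0.267  0.04 ]
439 202 [ 0.518 -0.273  0.078]
n [-0.2153407   0.0660042   0.97430582] tilt 0.22717822256935702 az 2.844173618354654 1375 [0.50852016 0.35058911 0.08526412] rms 0.0015742162303355443
plate 717 [ 0.51586555 -0.27084708  0.03934939] ((536.23828125, -238.94061279296875), (173.89913940429688, 110.02571868896484), 64.67961120605469)
grip 127 [ 0.51454399 -0.27499668  0.08012083] ((447.3345947265625, -127.74565124511719), (149.08755493164062, 356.478759765625), 45.369415283203125)
```

View pics/crop1.png

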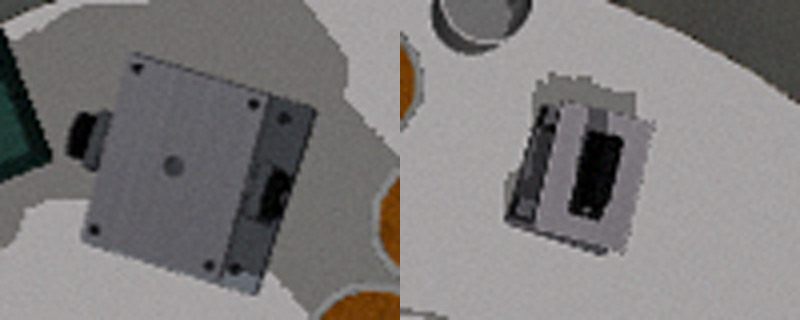

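The crop shows the stage hole at about (173,166), which is (223,201.5) in the full picture. The face slopes up toward world +x. The black grip runs from about (605,132) to (590,215), nearly along the tool's current x axis. I'll move over the slide now.

>>> step_arm:
  targets:
    - [[16,-8,9,0,0,0,0],[16,-8,9,0,0,0,0],[16,-8,9,0,0,0,0],[16,-8,9,0,0,0,0],[16,-8,9,0,0,0,0]]

```text
time: 0.52
position: [0.2923, 0.4784, 0.2997]
eef_rot: [3.141, 0.001, 2.912]
ft_force: [-0.2, 0.1, -0.9]
width: 0.0855
gripper_force: 0.0
```

>>> step_arm:
  targets:
    - [[14,-15,0,0,0,0,0],[14,-15,0,0,0,0,0],[14,-15,0,0,0,0,0],[14,-15,0,0,0,0,0],[14,-15,0,0,0,0,0]]

```text
time: 0.93
position: [0.4311, 0.3279, 0.2984]
eef_rot: [-3.141, 0.0, 2.913]
ft_force: [1.3, 0.4, -0.1]
width: 0.0853
gripper_force: 0.0
```

>>> step_arm:
  targets:
    - [[6,-20,0,0,0,0,0],[6,-20,0,0,0,0,0],[6,-20,0,0,0,0,0],[6,-20,0,0,0,0,0],[6,-20,0,0,0,0,0]]

```text
time: 1.35
position: [0.4898, 0.1285, 0.2984]
eef_rot: [-3.141, -0.0, 2.914]
ft_force: [1.7, 0.3, 0.2]
width: 0.085
gripper_force: 0.0
```

>>> step_arm:
  targets:
    - [[1,-20.5,0,0,0,0,0],[1,-20.5,0,0,0,0,0],[1,-20.5,0,0,0,0,0],[1,-20.5,0,0,0,0,0],[1,-20.5,0,0,0,0,0]]

```text
time: 1.77
position: [0.4992, -0.0769, 0.2984]
eef_rot: [-3.141, -0.0, 2.913]
ft_force: [1.2, -0.5, 0.6]
width: 0.0855
gripper_force: 0.0
```

>>> step_arm:
  targets:
    - [[0,-18,-3,0,0,0,0],[0,-18,-3,0,0,0,0],[0,-18,-3,0,0,0,0],[0,-18,-3,0,0,0,0],[0,-18,-3,0,0,0,0]]

```text
time: 2.18
position: [0.4979, -0.2601, 0.2671]
eef_rot: [-3.139, -0.002, 2.909]
ft_force: [-0.8, -0.2, -0.3]
width: 0.0854
gripper_force: 0.0
```

Run:
```python
from h import *
st()
c=cam('wrist','w1.png');P=cloud(c);np.save('w1.npy',P);print(c['eye'],c['orientation'])
d=np.hypot(P[...,0]-.515,P[...,1]+.273)<.09
for nm,m in(('plate',d&(P[...,2]>.03)&(P[...,2]<.05)),('grip',d&(P[...,2]>.07)&(P[...,2]<.1))):
    mm=cv2.morphologyEx(m.astype(np.uint8),cv2.MORPH_OPEN,np.ones((3,3)))>0
    s=P[mm];s=s[s[:,2]>0]
    if len(s)<9: print(nm,len(s));continue
    r=cv2.minAreaRect((s[:,:2]*1000).astype(np.float32));print(nm,len(s),s.mean(0).round(4),np.median(s[:,2]),r)
```

```text
time 2.1833
position [ 0.4979 -0.2601  0.2671]
eef_rot [-3.1394e+00 -1.8000e-03  2.9087e+00]
ft_force [-0.8    -0.2089 -0.2986]
wrist_torque [-0.0319  0.0783 -0.0307]
width 0.0854
gripper_force 0.0
q [ 0.4489  0.6257 -0.0506  1.4325  0.0363  1.0856  1.7288]
[ 0.43523915 -0.2446926   0.43292152] [2.88214833 0.00360682 1.33727712]
plate 3058 [ 0.5148 -0.2767  0.0395] 0.03938681346220724 ((519.3856811523438, -273.6014404296875), (83.83844757080078, 100.21437072753906), 75.57575225830078)
grip 416 [ 0.516  -0.2794  0.0805] 0.08083323468495895 ((517.73046875, -280.0059509277344), (13.080430030822754, 51.550750732421875), 76.27206420898438)
```

View pics/w1.png

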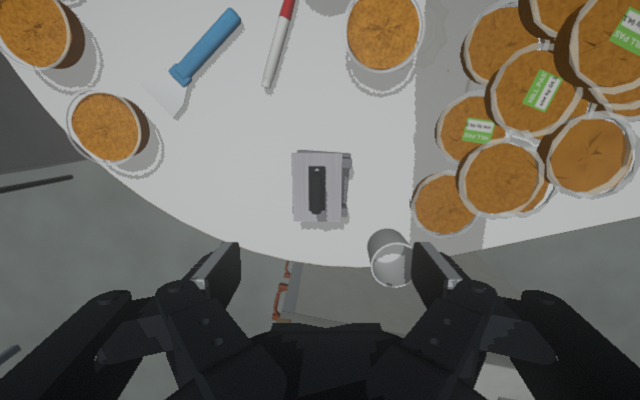

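The wrist view shows the grip at about (318,190), between the fingers' directions and aligned with the tool. It measures 51.5 x 13 mm at (0.517, -0.280) with yaw -0.240. Next I descend to just above it and correct.

>>> step_arm:
  targets:
    - [[1.8,-2.2,-4,0,0,-0.012,0],[1.8,-2.2,-8,0,0,-0.012,0],[1.8,-2.2,-11,0,0,-0.012,0],[1.8,-2.2,-13,0,0,-0.012,0],[1.8,-2.2,-13,0,0,-0.012,0]]

```text
time: 2.65
position: [0.516, -0.2754, 0.1345]
eef_rot: [3.14, -0.006, 2.902]
ft_force: [-0.4, 0.8, -0.6]
width: 0.0855
gripper_force: 0.0
```

>>> step_arm:
  targets:
    - [[0,0,0,0,0,0,0],[0,0,0,0,0,0,0]]

```text
time: 2.82
position: [0.5184, -0.2766, 0.14]
eef_rot: [-3.141, 0.002, 2.902]
ft_force: [0.9, -0.4, 0.4]
width: 0.0855
gripper_force: 0.0
```

Run:
```python
from h import *
st()
c=cam('wrist','w2.png');P=cloud(c)
d=np.hypot(P[...,0]-.515,P[...,1]+.273)<.09
for nm,m in(('grip',d&(P[...,2]>.07)&(P[...,2]<.1)),):
    mm=cv2.morphologyEx(m.astype(np.uint8),cv2.MORPH_OPEN,np.ones((3,3)))>0
    s=P[mm]
    r=cv2.minAreaRect((s[:,:2]*1000).astype(np.float32));print(nm,len(s),s.mean(0).round(4),np.median(s[:,2]),r)
```

```text
time 2.8167
position [ 0.5184 -0.2766  0.14  ]
eef_rot [-3.1411e+00  1.8000e-03  2.9019e+00]
ft_force [ 0.8966 -0.389   0.3947]
wrist_torque [ 0.0118 -0.0513 -0.0084]
width 0.0855
gripper_force 0.0
q [ 0.4599  0.8081 -0.0489  1.526   0.0492  0.8068  1.7232]
grip 1012 [ 0.5163 -0.2788  0.0803] 0.08072512859377798 ((517.8118286132812, -279.21539306640625), (13.64289665222168, 51.5982551574707), 76.10685729980469)
```

>>> step_arm:
  targets:
    - [[-0.1,-0.2,-3,0,0,0,0],[-0.1,-0.2,-6,0,0,0,0],[-0.1,-0.2,-8,0,0,0,0],[-0.1,-0.2,-8.9,0,0,0,0],[-0.1,-0.2,-8.9,0,0,0,0]]

```text
time: 3.28
position: [0.5166, -0.2783, 0.0491]
eef_rot: [3.142, -0.001, 2.902]
ft_force: [0.6, 0.3, 0.3]
width: 0.0856
gripper_force: 0.0
```

>>> step_arm:
  targets:
    - [[0,0,0,0,0,0,0.5],[0,0,0,0,0,0,1],[0,0,0,0,0,0,1],[0,0,0,0,0,0,1],[0,0,0,0,0,0,1]]
  newtons: 70

```text
time: 3.7
position: [0.517, -0.2786, 0.0501]
eef_rot: [-3.141, 0.001, 2.902]
ft_force: [-0.4, 0.4, 0.1]
width: 0.0259
gripper_force: 0.0
```

>>> step_arm:
  targets:
    - [[0,0,0,0,0,0,1],[0,0,0,0,0,0,1],[0,0,0,0,0,0,1],[0,0,0,0,0,0,1],[0,0,0,0,0,0,1]]

```text
time: 4.12
position: [0.5169, -0.2785, 0.0501]
eef_rot: [-3.141, 0.001, 2.902]
ft_force: [-2.9, 1.4, 10.2]
width: 0.0113
gripper_force: 69.0
```

>>> step_arm:
  targets:
    - [[0,0,0.5,0,0,0,1],[0,0,1.5,0,0,0,1],[0,0,3,0,0,0,1],[0,0,5,0,0,0,1],[0,0,8,0,0,0,1]]

```text
time: 4.53
position: [0.5159, -0.278, 0.1297]
eef_rot: [3.141, -0.002, 2.902]
ft_force: [0.8, 0.2, -0.6]
width: 0.0114
gripper_force: 68.7
```

>>> step_arm:
  targets:
    - [[0,0,4,0,0,0,1],[0,0,8,0,0,0,1],[0,0,12,0,0,0,1],[0,0,15,0,0,0,1],[0,0,15,0,0,0,1]]

```text
time: 4.95
position: [0.518, -0.2791, 0.2862]
eef_rot: [-3.14, 0.009, 2.902]
ft_force: [-0.5, -0.6, -0.4]
width: 0.0116
gripper_force: 68.8
```

>>> step_arm:
  targets:
    - [[0,0,0,0,0,0,1],[0,0,0,0,0,0,1],[0,0,0,0,0,0,1]]

```text
time: 5.2
position: [0.5163, -0.2782, 0.2787]
eef_rot: [3.141, -0.002, 2.902]
ft_force: [1.1, -0.2, -2.2]
width: 0.0117
gripper_force: 68.7
```

Run:
```python
from h import *
st()
c=cam('wrist','w3.png');P=cloud(c)
c=cam('scene','s3.png')
c=cam('top');P=cloud(c)
# stage fit again, unobstructed
im=c['color'];np.save('top3.npy',P);cv2.imwrite('pics/top3.png',im)
```

```text
time 5.2
position [ 0.5163 -0.2782  0.2787]
eef_rot [ 3.1413e+00 -1.6000e-03  2.9018e+00]
ft_force [ 1.0757 -0.2438 -2.1736]
wrist_torque [ 0.0007 -0.0108 -0.0021]
width 0.0117
gripper_force 68.733
q [ 0.4637  0.6598 -0.05    1.3132  0.0333  1.171   1.7421]
```

View pics/w3.png

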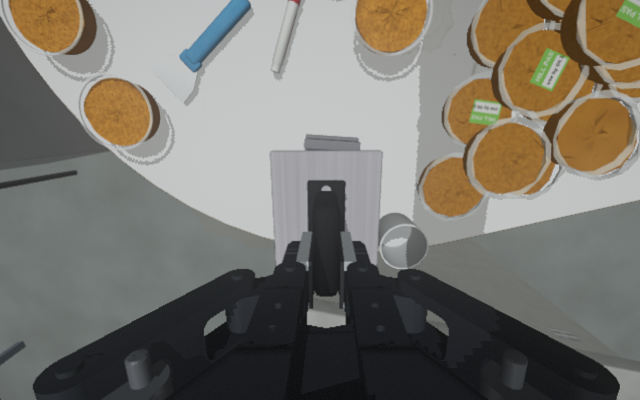

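The slide is held level, with the plate's near edge at row 151 between columns 271 and 382. Next I measure the slide in the tool frame and the stage from both fixed cameras.

```bash
cat > m.py <<'E'
from h import *
def planefit(q,tol=.002,it=300):
    rng=np.random.default_rng(0);best=None
    for _ in range(it):
        a=q[rng.choice(len(q),3,False)];n=np.cross(a[1]-a[0],a[2]-a[0])
        if np.linalg.norm(n)<1e-7:continue
        n/=np.linalg.norm(n);k=abs((q-a[0])@n)<tol
        if best is None or k.sum()>best.sum():best=k
    for _ in range(5):
        s=q[best];m=s.mean(0);n=np.linalg.svd(s-m,full_matrices=False)[2][2];n*=np.sign(n[2]) or 1
        best=abs((q-m)@n)<tol
    return m,n,best
def held():
    "slide plate in tool frame from wrist camera"
    s0=ctrl.sense();c=cam('wrist');T=R.from_euler('xyz',s0['eef_rot']).as_matrix()
    Q=(cloud(c)-np.array(s0['position']))@T
    k=(abs(Q[...,1])<.06)&(abs(Q[...,0])<.08)&(Q[...,2]<.03)&(Q[...,2]>-.005)
    Q=Q[k];m,n,b=planefit(Q);n=-n if n[2]>0 else n
    S=Q[b];r=cv2.minAreaRect((S[:,:2]*1000).astype(np.float32))
    print('held n(tool)',n.round(4),'plane z at axis',(m@n/n[2]).round(4),'x',np.percentile(S[:,0],[.5,99.5]),'y',np.percentile(S[:,1],[.5,99.5]),len(S),r)
    for sg in(-1,1):
        e=[]
        xs=np.arange(S[:,0].min(),S[:,0].max(),.003)
        for a in xs:
            t=S[abs(S[:,0]-a)<.0015]
            if len(t)>5:e.append((a,(t[:,1]*sg).max()*sg))
        e=np.array(e);print('edge slope',np.polyfit(e[:,0],e[:,1],1))
    return T
if __name__=='__main__':
    held()
    for name,f in(('scene',None),('top',None)):
        c=cam(name);P=cloud(c);h=np.array([.514,.350,.085])
        k=np.linalg.norm(P-h,axis=2)<.075
        k&=P[...,2]>.05
        m,n,b=planefit(P[k]);
        k2=k.copy();k2[k]=b
        # face extents
        ux=np.array([-n[0]*n[2],-n[1]*n[2],1-n[2]**2]);ux/=np.linalg.norm(ux);uy=np.cross(n,ux)
        k=(abs((P-m)@n)<.0025)&(np.linalg.norm(P-h,axis=2)<.11)
        mask=cv2.morphologyEx(k.astype(np.uint8),cv2.MORPH_OPEN,np.ones((3,3)))>0
        S=P[mask];L=np.c_[(S-h)@ux,(S-h)@uy]
        r=cv2.minAreaRect((L*1000).astype(np.float32))
        ctr=h+ux*r[0][0]/1000+uy*r[0][1]/1000;ctr+=n*((m-ctr)@n)
        print(name,'n',n.round(4),'tilt',np.arccos(n[2]),'yaw',np.arctan2(ux[1],ux[0]),b.sum(),'face rect',r,'ctr',ctr.round(4))
        # hole: dark blob / off-plane points
        w=(cv2.projectPoints(ctr[None],cv2.Rodrigues(rot(c).T)[0],-rot(c).T@np.array(c['eye']),np.array(c['mtx']),np.array(c['dist']))[0]).ravel()
        g=cv2.cvtColor(c['color'],6).astype(float);u0,v0=np.round(w).astype(int)
        pt=g[v0-9:v0+10,u0-9:u0+10];wt=np.clip(np.median(pt)-15-pt,0,None);vv,uu=np.mgrid[v0-9:v0+10,u0-9:u0+10]
        uv=np.array([(uu*wt).sum(),(vv*wt).sum()])/wt.sum()
        d=np.append(cv2.undistortPoints(uv.reshape(1,1,2),np.array(c['mtx']),np.array(c['dist'])).ravel(),1)
        d=rot(c)@d;e=np.array(c['eye']);print(' proj',w,'blob',uv,(wt>0).sum(),'hole',(e+d*((m-e)@n)/(d@n)).round(4))
E
python3 m.py
```

```text
held n(tool) [-0.0012  0.0014 -1.    ] plane z at axis 0.0109 x [-0.02660819  0.04826225] y [-0.03496026  0.03420136] 7842 ((-1.1814155578613281, -0.40862274169921875), (70.14326477050781, 99.11585998535156), 89.91268157958984)
edge slope [ 0.00118328 -0.03508077]
edge slope [-0.00022243  0.03430033]
scene n [-0.2178  0.0676  0.9736] tilt 0.23009902560832043 yaw -0.3010524247694598 549 face rect ((-5.0095367431640625, -2.5444488525390625), (138.79078674316406, 110.05872344970703), 1.6826928853988647) ctr [0.5078 0.3492 0.0872]
 proj [260.38040884 146.38672929] blob [256.87930222 141.79349364] 43 hole [0.5131 0.3809 0.0862]
top n [-0.215   0.068   0.9742] tilt 0.22743290156510285 yaw -0.30653566315992353 946 face rect ((-5.747844696044922, -2.423480987548828), (100.78132629394531, 138.19125366210938), 88.37169647216797) ctr [0.5076 0.3495 0.0852]
 proj [223.17196088 201.89751465] blob [222.99142281 201.38446014] 27 hole [0.509  0.35   0.0855]
```

Run:
```python
from m import *
c=cam('top');g=cv2.cvtColor(c['color'],6).astype(float)
n=np.array([-.2165,.0678,.974]);n/=np.linalg.norm(n);e=np.array(c['eye']);m0=np.array([.5076,.3495,.0856])
pts=[]
for cx,cy in[(137,68),(253,104),(94,229),(209,265),(173,166)]:
    u0=round(180+cx/4-.4);v0=round(160+cy/4-.4);uu,vv=np.meshgrid(np.arange(u0-3,u0+4),np.arange(v0-3,v0+4))
    p=g[v0-3:v0+4,u0-3:u0+4];w=np.clip(np.percentile(p,60)-12-p,0,None)
    w[(uu-u0)**2+(vv-v0)**2>8]=0
    uv=np.array([(uu*w).sum(),(vv*w).sum()])/w.sum()
    d=rot(c)@np.append(cv2.undistortPoints(uv.reshape(1,1,2),np.array(c['mtx']),np.array(c['dist'])).ravel(),1)
    pts.append(e+d*((m0-e)@n)/(d@n));print((u0,v0),uv.round(2),pts[-1].round(4))
p=np.array(pts);print('mean screws',p[:4].mean(0).round(4))
for a,b in((2,0),(3,1)):
    d=p[b]-p[a];print('up',np.linalg.norm(d),np.arctan2(d[1],d[0]))
for a,b in((1,0),(3,2)):
    d=p[b]-p[a];print('across',np.linalg.norm(d),np.arctan2(d[1],d[0])-np.pi/2)
```

```text
(214, 177) [213.82 176.56] [0.5787 0.3759 0.0996]
(243, 186) [243.   185.61] [0.5536 0.2911 0.0999]
(203, 217) [203.11 217.  ] [0.4641 0.4093 0.0718]
(232, 226) [231.93 225.95] [0.4395 0.3244 0.0722]
(223, 201) [222.99 201.26] [0.5094 0.3499 0.086 ]
mean screws [0.509  0.3502 0.0859]
up 0.12253590469319793 -0.2836175226469503
up 0.12211860795930839 -0.2834759775369622
across 0.08843055857321099 -0.286775604157141
across 0.08844746306332976 -0.28218007201460327
```

```bash
cat > tgt.py <<'E'
from h import *
import sys
t,psi=.228,-.284;hole=np.array([.5092,.350,.0860]);off=np.array([-.0012,-.0004,.0159])
ux=np.array([np.cos(t)*np.cos(psi),np.cos(t)*np.sin(psi),np.sin(t)]);uy=np.array([-np.sin(psi),np.cos(psi),0]);n=np.cross(ux,uy)
Rf=np.c_[-ux,uy,-n]
def rel(h):
    s=ctrl.sense();Tm=R.from_euler('xyz',s['eef_rot'])
    print(h,'tcp',(hole+n*h-Rf@off).round(4),'d cm',(100*(hole+n*h-Rf@off-s['position'])).round(2),'w',(R.from_matrix(Rf)*Tm.inv()).as_rotvec().round(4))
if __name__=='__main__':
    st();print('n',n.round(4),'ux',ux.round(4),'uy',uy.round(4))
    for h in(.15,.04,0):rel(h)
E
python3 tgt.py
```

```text
time 5.55
position [ 0.5166 -0.2784  0.2792]
eef_rot [-3.1416e+00 -4.0000e-04  2.9018e+00]
ft_force [-0.9054 -0.1392 -1.1098]
wrist_torque [-0.003  -0.0198 -0.0177]
width 0.0119
gripper_force 68.7337
q [ 0.4636  0.6594 -0.05    1.3121  0.0334  1.1713  1.7421]
n [-0.217   0.0633  0.9741] ux [ 0.9351 -0.2729  0.226 ] uy [0.2802 0.9599 0.    ]
0.15 tcp [0.4722 0.3612 0.2473] d cm [-4.45 63.96 -3.19] w [-0.0591 -0.2207 -0.044 ]
0.04 tcp [0.4961 0.3543 0.1402] d cm [ -2.06  63.27 -13.91] w [-0.0591 -0.2207 -0.044 ]
0 tcp [0.5047 0.3517 0.1012] d cm [ -1.19  63.01 -17.8 ] w [-0.0591 -0.2207 -0.044 ]
```

>>> step_arm:
  targets:
    - [[0,0,0.5,0,0,0,1],[0,3,0.5,0,0,0,1],[0,7,0.5,0,0,0,1],[0,11,0.5,0,0,0,1],[0,15,0.5,0,0,0,1]]

```text
time: 5.97
position: [0.5164, -0.1269, 0.2849]
eef_rot: [3.142, 0.0, 2.901]
ft_force: [1.4, -0.0, -1.1]
width: 0.0114
gripper_force: 68.7
```

>>> step_arm:
  targets:
    - [[0,4,0,0,0,0,1],[0,8,0,0,0,0,1],[0,12,0,0,0,0,1],[0,16,0,0,0,0,1],[0,20,0,0,0,0,1]]

```text
time: 6.38
position: [0.5164, 0.0735, 0.285]
eef_rot: [3.141, 0.001, 2.902]
ft_force: [0.8, -0.5, -0.8]
width: 0.0115
gripper_force: 68.7
```

>>> step_arm:
  targets:
    - [[0,4,0,0,0,0,1],[0,8,0,0,0,0,1],[0,12,0,0,0,0,1],[0,15,0,0,0,0,1],[0,17,0,0,0,0,1]]

```text
time: 6.8
position: [0.5159, 0.2453, 0.2847]
eef_rot: [3.141, -0.0, 2.905]
ft_force: [-0.1, 0.5, -0.1]
width: 0.0113
gripper_force: 68.7
```

```bash
python3 tgt.py
```

```text
time 6.8
position [0.5159 0.2453 0.2847]
eef_rot [ 3.1406e+00 -5.0000e-04  2.9049e+00]
ft_force [-0.0968  0.4802 -0.1064]
wrist_torque [ 0.0127 -0.0067  0.0194]
width 0.0113
gripper_force 68.7467
q [-0.4836  0.6265 -0.0311  1.3638  0.0188  1.1513  0.8175]
n [-0.217   0.0633  0.9741] ux [ 0.9351 -0.2729  0.226 ] uy [0.2802 0.9599 0.    ]
0.15 tcp [0.4722 0.3612 0.2473] d cm [-4.37 11.59 -3.73] w [-0.0598 -0.2206 -0.0472]
0.04 tcp [0.4961 0.3543 0.1402] d cm [ -1.98  10.9  -14.45] w [-0.0598 -0.2206 -0.0472]
0 tcp [0.5047 0.3517 0.1012] d cm [ -1.12  10.64 -18.34] w [-0.0598 -0.2206 -0.0472]
```

>>> step_arm:
  targets:
    - [[-2,4,0,-0.03,-0.11,-0.022,1],[-3,8,0,-0.059,-0.221,-0.044,1],[-4.4,11,-1,-0.059,-0.221,-0.044,1],[-4.4,11.9,-3,-0.059,-0.221,-0.044,1],[-4.4,11.9,-3.7,-0.059,-0.221,-0.044,1]]

```text
time: 7.22
position: [0.468, 0.3676, 0.2451]
eef_rot: [3.14, 0.226, 2.866]
ft_force: [-0.9, 1.2, -2.2]
width: 0.0115
gripper_force: 68.9
```

>>> step_arm:
  targets:
    - [[0.4,-0.1,-2,0,0,0,1],[1.2,-0.3,-5,0,0,0,1],[1.9,-0.5,-8,0,0,0,1],[1.9,-0.5,-8.5,0,0,0,1],[1.9,-0.5,-8.5,0,0,0,1]]

```text
time: 7.63
position: [0.4913, 0.3551, 0.1616]
eef_rot: [-3.139, 0.227, 2.858]
ft_force: [0.2, 0.1, -1.1]
width: 0.0114
gripper_force: 68.9
```

>>> step_arm:
  targets:
    - [[0,0,0,0,0,0,1],[0,0,0,0,0,0,1],[0,0,0,0,0,0,1]]

```text
time: 7.88
position: [0.4919, 0.3562, 0.1641]
eef_rot: [3.139, 0.23, 2.857]
ft_force: [0.0, 0.1, -1.1]
width: 0.0114
gripper_force: 68.9
```

Run:
```python
from m import *
from tgt import *
st();rel(.04);rel(0)
held()
a=cam('scene','s4.png')['color'];b=cam('wrist','w4.png')['color']
x=cv2.resize(a[90:200,200:320],(480,440),interpolation=2);y=cv2.resize(b[0:330],(320*2-320,165));
cv2.imwrite('pics/c4.png',x)
```

```text
time 7.8833
position [0.4919 0.3562 0.1641]
eef_rot [3.1393 0.2297 2.8573]
ft_force [ 0.0015  0.066  -1.0864]
wrist_torque [ 0.1159  0.2874 -0.0652]
width 0.0114
gripper_force 68.894
q [-0.8466  0.7604  0.1128  1.6013  0.1933  0.6757  0.3731]
0.04 tcp [0.4961 0.3543 0.1402] d cm [ 0.41 -0.19 -2.39] w [-0.0016  0.0023 -0.0003]
0 tcp [0.5047 0.3517 0.1012] d cm [ 1.28 -0.45 -6.29] w [-0.0016  0.0023 -0.0003]
held n(tool) [-0.0026  0.0016 -1.    ] plane z at axis 0.0111 x [-0.02666409  0.04825286] y [-0.03500755  0.03421631] 7853 ((-0.9976577758789062, -0.3823356628417969), (98.69969177246094, 70.19480895996094), 0.09311583638191223)
edge slope [-0.00205051 -0.0350991 ]
edge slope [0.00044128 0.03427846]
```

View pics/c4.png

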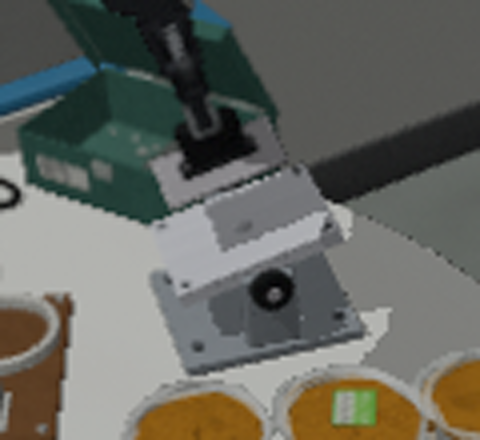

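View pics/w4.png

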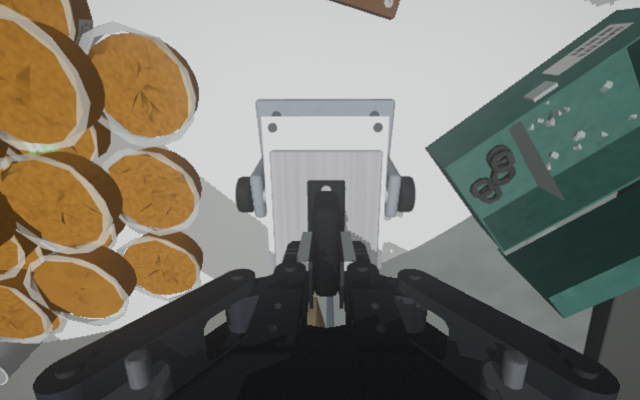

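The wrist view shows the slide (columns 271 to 382) centred and parallel over the face (columns 258 to 395), with the lower screws at (272,128) and (378,128). The scene crop shows the slide tilted to the slope above the face, and the hole at about (243,228) is still clear. I'll cross-check the hole from the wrist camera using the screws.

Run:
```python
from m import *
from tgt import *
def blob(c,u0,v0,r=4):
    g=cv2.cvtColor(c['color'],6).astype(float);uu,vv=np.meshgrid(np.arange(u0-r,u0+r+1),np.arange(v0-r,v0+r+1))
    p=g[v0-r:v0+r+1,u0-r:u0+r+1];w=np.clip(np.percentile(p,70)-25-p,0,None);w[(uu-u0)**2+(vv-v0)**2>(r+.5)**2]=0
    uv=np.array([(uu*w).sum(),(vv*w).sum()])/w.sum()
    d=rot(c)@np.append(cv2.undistortPoints(uv.reshape(1,1,2),np.array(c['mtx']),np.array(c['dist'])).ravel(),1)
    e=np.array(c['eye']);x=e+d*((hole-e)@n)/(d@n);print(uv.round(2),x.round(4));return x
c=cam('wrist');P=cloud(c)
a=blob(c,272,128,6);b=blob(c,378,128,6);d=a-b;print(np.linalg.norm(d),'yaw',np.arctan2(d[1],d[0])%np.pi-np.pi/2,'hole est',((a+b)/2+.0611*ux).round(4))
q=P[115:148,265:388].reshape(-1,3);m,nn,k=planefit(q[abs((q-hole)@n)<.01]);print('wrist face n',nn.round(4),'offset from assumed plane',((m-hole)@n).round(4),k.sum())
c=cam('scene');x=blob(c,260,147,3);x=x
```

```text
[272.17 127.45] [0.4392 0.3244 0.0721]
[377.73 127.09] [0.4636 0.409  0.072 ]
0.0881040472667328 yaw -0.28100435009812075 hole est [0.5085 0.35   0.0859]
wrist face n [-0.2132  0.0633  0.9749] offset from assumed plane 0.0001 3783
[262. 146.] [0.5133 0.3482 0.087 ]
```

>>> step_arm:
  targets:
    - [[0.3,-0.1,-1.2,0,0,0,1],[0.5,-0.2,-2.4,0,0,0,1],[0.7,-0.3,-3.6,0,0,0,1],[0.9,-0.3,-4.2,0,0,0,1],[0.9,-0.3,-4.2,0,0,0,1]]

```text
time: 8.55
position: [0.5007, 0.3522, 0.1195]
eef_rot: [-3.14, 0.228, 2.858]
ft_force: [0.1, -0.2, -1.0]
width: 0.0117
gripper_force: 68.9
```

>>> step_arm:
  targets:
    - [[0,0,0,0,0,0,1],[0,0,0,0,0,0,1],[0,0,0,0,0,0,1]]

```text
time: 8.8
position: [0.5008, 0.3528, 0.1212]
eef_rot: [3.141, 0.229, 2.857]
ft_force: [0.7, -1.1, -1.2]
width: 0.0119
gripper_force: 68.9
```

```bash
python3 -c "
from tgt import *
st();rel(.01);rel(0)"
```

```text
time 8.8
position [0.5008 0.3528 0.1212]
eef_rot [3.1406 0.2291 2.8575]
ft_force [ 0.7373 -1.0794 -1.1777]
wrist_torque [0.0795 0.3373 0.0251]
width 0.0119
gripper_force 68.9086
q [-0.8332  0.8283  0.1176  1.6266  0.2017  0.5823  0.3655]
0.01 tcp [0.5026 0.3524 0.111 ] d cm [ 0.18 -0.05 -1.02] w [-0.0006  0.0014 -0.0001]
0 tcp [0.5047 0.3517 0.1012] d cm [ 0.39 -0.11 -1.99] w [-0.0006  0.0014 -0.0001]
```

>>> step_arm:
  targets:
    - [[0.05,0,-0.4,0,0,0,1],[0.1,-0.05,-0.8,0,0,0,1],[0.2,-0.05,-1.2,0,0,0,1],[0.2,-0.05,-1.2,0,0,0,1],[0.2,-0.05,-1.2,0,0,0,1]]

```text
time: 9.22
position: [0.5027, 0.352, 0.1081]
eef_rot: [-3.141, 0.228, 2.858]
ft_force: [0.5, 0.2, -0.5]
width: 0.012
gripper_force: 68.9
```

>>> step_arm:
  targets:
    - [[0.05,0,-0.2,0,0,0,1],[0.1,-0.05,-0.4,0,0,0,1],[0.1,-0.05,-0.6,0,0,0,1],[0.1,-0.05,-0.6,0,0,0,1],[0.1,-0.05,-0.6,0,0,0,1]]

```text
time: 9.63
position: [0.5037, 0.3515, 0.1024]
eef_rot: [-3.142, 0.229, 2.858]
ft_force: [-0.1, 0.3, -0.9]
width: 0.0117
gripper_force: 68.9
```

```bash
python3 -c "
from tgt import *
st();rel(0)"
```

```text
time 9.6333
position [0.5037 0.3515 0.1024]
eef_rot [-3.1416  0.2286  2.8576]
ft_force [-0.1069  0.3142 -0.861 ]
wrist_torque [ 0.0549  0.3095 -0.0205]
width 0.0117
gripper_force 68.9083
q [-0.8294  0.8588  0.1206  1.6355  0.2051  0.5434  0.361 ]
0 tcp [0.5047 0.3517 0.1012] d cm [ 0.11  0.02 -0.11] w [0.0002 0.0006 0.    ]
```

>>> step_arm:
  targets:
    - [[0.02,0,-0.1,0,0,0,1],[0.02,0,-0.1,0,0,0,1],[0.02,0,-0.1,0,0,0,1]]

```text
time: 9.88
position: [0.5039, 0.3516, 0.1015]
eef_rot: [3.141, 0.229, 2.858]
ft_force: [0.0, 0.5, -0.7]
width: 0.0118
gripper_force: 68.9
```

>>> step_arm:
  targets:
    - [[0.02,0,-0.1,0,0,0,1],[0.02,0,-0.1,0,0,0,1],[0.02,0,-0.1,0,0,0,1]]

```text
time: 10.13
position: [0.5041, 0.3517, 0.1011]
eef_rot: [3.141, 0.229, 2.857]
ft_force: [-6.4, -1.6, 12.0]
width: 0.0116
gripper_force: 70.7
```

```bash
python3 -c "
from m import *
from tgt import *
st();rel(0);held()"
```

```text
time 10.1333
position [0.5041 0.3517 0.1011]
eef_rot [3.1411 0.2289 2.8574]
ft_force [-6.3985 -1.6015 12.0154]
wrist_torque [-0.5057  0.9461 -0.2095]
width 0.0116
gripper_force 70.6844
q [-0.8293  0.861   0.1209  1.6358  0.2053  0.5404  0.3605]
0 tcp [0.5047 0.3517 0.1012] d cm [0.07 0.01 0.01] w [-0.0002  0.0011  0.    ]
held n(tool) [-0.0023  0.0016 -1.    ] plane z at axis 0.0159 x [-0.06994356  0.06840218] y [-0.05299684  0.05242494] 12640 ((-1.5520172119140625, 0.19036483764648438), (139.96408081054688, 118.93338775634766), 0.018052315339446068)
edge slope [-0.24993435 -0.04700406]
edge slope [0.25093113 0.04641769]
```

>>> step_arm:
  targets:
    - [[-0.02,-0.02,-0.02,0,0,0,1],[-0.02,-0.02,-0.02,0,0,0,1],[-0.02,-0.02,-0.02,0,0,0,1],[-0.02,-0.02,-0.02,0,0,0,1],[-0.02,-0.02,-0.02,0,0,0,1]]

```text
time: 10.6
position: [0.5041, 0.3516, 0.1011]
eef_rot: [3.14, 0.229, 2.857]
ft_force: [-5.3, -1.8, 15.1]
width: 0.0115
gripper_force: 70.9
```

Run:
```python
from m import *
from tgt import *
st();rel(0)
c=cam('wrist');s=ctrl.sense();T=R.from_euler('xyz',s['eef_rot']).as_matrix()
Q=(cloud(c)-np.array(s['position']))@T
z=Q[...,2];k=(abs(Q[...,0])<.08)&(abs(Q[...,1])<.05)
for nm,lo,hi in(('plate',.0085,.0135),('face',.0135,.019)):
    S=Q[k&(z>lo)&(z<hi)&((abs(Q[...,1])<.034) if nm=='plate' else True)]
    m,n_,b=planefit(S,.0015);print(nm,n_.round(4),'z@x=48mm',(m[2]-(n_[0]*(.048-m[0])-n_[1]*m[1])/n_[2]).round(4),b.sum(),'x',S[b][:,0].min().round(3),S[b][:,0].max().round(3))
f=np.array(s['ft_force']);print('tool-axis force',f@n,'ux',f@ux,'uy',f@uy)
cv2.imwrite('pics/c5.png',np.hstack([c['color'][80:300,220:430],cv2.resize(cam('scene')['color'][95:205,215:320],(210,220))]))
```

```text
time 10.6
position [0.5041 0.3516 0.1011]
eef_rot [3.1404 0.2294 2.8574]
ft_force [-5.2857 -1.7538 15.0624]
wrist_torque [-0.4385  0.7027 -0.1027]
width 0.0115
gripper_force 70.9047
q [-0.8294  0.8608  0.1212  1.6367  0.2055  0.5389  0.3603]
0 tcp [0.5047 0.3517 0.1012] d cm [0.07 0.01 0.01] w [-0.0007  0.0016 -0.0001]
plate [ 0.0025 -0.0023  1.    ] z@x=48mm 0.0108 7456 x -0.051 0.048
face [ 0.0028 -0.0022  1.    ] z@x=48mm 0.0158 11004 x -0.072 0.068
tool-axis force 14.637345284348225 ux -0.9043076601961801 uy -3.182951545982042
```

View pics/c5.png

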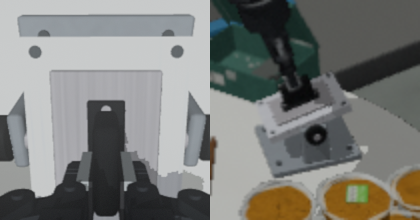

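The pictures show the slide lying flush and square on the face. Its top is 5.0 mm above the face and parallel within 0.001 rad, and the press is about 15 N. I'm handing it in while still gripping.

```bash
python3 -c "
from h import *
print(ctrl.hand_in());st()"
```

```text
the job is handed in; nothing more can be done
None
the job is handed in; nothing more can be done
```

I handed the job in with the slide's pin through the stage hole, its underside flush and square on the face, pressed at about 15 N and still gripped.

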